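# Screw the winged cap back onto the solvent can

## Task

Close the solvent can: set the loose winged cap on the can's neck with its wing in line with the can's long side, then, gently, back it (anticlockwise from above) until its pins drop into the thread start, and turn it forward (clockwise) until its disc is fully home on the rim; then let go. Do not force the thread, and leave the bottle, jar and tin alone.

Things in the scene. Friction and masses are not known exactly. Their poses are not given: they have to be found in the camera images.
- can: Grey rectangular can, 110 mm (its x, the long side) by 76 mm (its y) by 120 mm high, fixed in a wooden cradle 150 x 116 mm screwed to the table; neither moves. Origin: centre of the cradle's underside, on the table; z up. On its top, in the middle, an upright round steel neck: 62 mm outside, 53 mm inside, 30 mm tall, with a two-start thread inside (the same again after half a turn)
- can_mouth (a point): Centre of the neck's rim, 152 mm above the table; axes as the can's. Heights of the cap's origin relative to it: pins resting on the ledges -10 mm; dropped into the thread start about -20.5 mm; fully home (disc on the rim) -26.25 mm. While dropping, the pins may hang on the ledge ends: turn a little further back rather than press. Pressing with 4 to 8 N and turning with under 0.3 N m is enough
- can_ledge (a point): On the neck's axis, 5 mm below the rim, level with the thread's flat top ledges (bore 37 mm). Each ledge ends anticlockwise (from above) in a gap, the thread start, with a rim-high tooth right behind it. Wing along the can's x: pins lie on the ledges, the gaps 0.5 to 1.6 rad anticlockwise, not told, new each time, only about 0.1 rad wider than a pin. Clockwise there: teeth block the pins
- can_thread (a point): On the neck's axis, 12.5 mm below the rim, height of the pins' axis when they have dropped into the gaps (a fall of about 10 mm); the teeth then stop further backing. From there clockwise turning leads the pins down under the thread, 5.7 mm per rad with 1.5 mm play in height; the disc meets the rim after 1.0 to 1.3 rad, then it tightens quickly; hard stop at about 1.6 rad
- cap: Loose grey winged cap, 0.10 to 0.20 kg, standing on its plug. Origin: centre of the plug's underside; x along wing and pins, z up; a half turn gives the same cap. Plug 34 mm in diameter, tapering to 26 mm over the lowest 5 mm; steel cross pin 6 mm thick, 50 mm tip to tip, axis 8 mm above the origin; disc 68 mm in diameter, 26 to 34 mm up; upright wing on it 52 mm long, 14 mm thick, to 72 mm up
- cap_wing (a point): Point on the cap's axis in the upper half of the wing, 57 mm above the cap's origin: where to pinch the wing across its 14 mm (the disc top lies 23 mm below this point)
- oil_bottle: Amber bottle, 64 mm in diameter, 170 mm tall, loose; origin at the centre of its base; to be left alone
- glass_jar: Glass jar with metal lid, 76 mm in diameter, 90 mm tall, loose; origin at the centre of its base; to be left alone
- paint_tin: Tin, 72 mm in diameter, 60 mm tall, loose; origin at the centre of its base; to be left alone
Not all that is in view belongs to the job. Leave any blue or yellow look-alike of the cap alone.

How it is judged (in metres and radians):
On the way, in this order (a step that is already met when the one before it is completed fails the run):
1. the cap sits on the neck, pins on the ledges, wing in line with the can's long side (z of cap in the frame of can_mouth between -0.0135 and -0.0075 m and horizontal distance between cap and can_mouth below 0.004 m and angle between the x axis of cap and the x axis of can, either way round below 0.25 rad and contact force between cap and can above 0.3 N), for 0.1 s.
2. the cap has been backed until its pins dropped into the thread start (z of cap in the frame of can_mouth between -0.0235 and -0.0165 m and horizontal distance between cap and can_mouth below 0.004 m), for 0.1 s.
At the end, for the whole second after the job is handed in: The cap is screwed home: its disc within 1.5 mm of the neck's rim, on the neck's axis within 4 mm, level within 0.05 rad, at rest and let go (z of cap in the frame of can_mouth below -0.0248 m and horizontal distance between cap and can_mouth below 0.004 m and angle between cap's own z axis and vertical below 0.05 rad and linear speed of cap below 0.01 m/s); the robot touches nothing.
It fails at once if the thread is forced (more than 50 N between cap and can) (contact force between cap and can above 50 N).
It fails at once if the oil bottle is disturbed (moved more than 15 mm) (distance of oil_bottle from where it was at the start of the episode above 0.015 m).
It fails at once if the glass jar is disturbed (moved more than 15 mm) (distance of glass_jar from where it was at the start of the episode above 0.015 m).
It fails at once if the tin is disturbed (moved more than 15 mm) (distance of paint_tin from where it was at the start of the episode above 0.015 m).
It also fails if it takes over 72 s, if anything falls off the work surface, if the arm or the gripper's body presses on something with over 40 N, if the wrist force passes 120 N, or if a joint passes its speed limit or range.

## Robot

A 6-joint arm with a two-finger parallel gripper is mounted at the origin on the work surface. World frame = base frame: x ahead of the robot, y to its left, z up, the work surface at z = 0. Lengths are in m, angles in degrees, forces in N, time in s.
With the tool pointing down it reaches from about 0.325 to 0.925 m from the base axis. Payload 3.1 kg.
Tool frame: the origin (TCP) lies midway between the tips of the shut fingers; the grasp point (between the pads) lies 19 mm behind it; x points along the fingers, y is the direction in which the jaws open and shut, and the axes are right-handed (so a half turn about x gives the same grasp; the last joint's range is limited). The gripper opens to 85 mm and grips with 20 to 120 N. Pads are 22 mm wide; open, the fingers measure 114 mm over their backs; the gripper's body (76 mm by 85 mm) begins 54 mm behind the grasp point. The pads swing forward as they close: fully open they stand 13 mm farther back than shut.
Start: joints at [57.743, 12.427, 92.441, -0, 75.132, -6.429], TCP at [0.272, 0.563, 0.231] pointing down, gripper open.
Joint ranges: [-157.48, 157.48], [-44.54, 120.13], [17.64, 146.25], [-64.5, 244.5], [7.68, 150.69], [-147.95, 147.95]. Speed limits (degrees/s): [159.86, 159.86, 180, 180, 180, 180].

## Interface

Orientations are given as [roll, pitch, yaw] about the fixed x, y, z axes, in that order (R = Rz(yaw) Ry(pitch) Rx(roll)).
In Python, from plant import ctrl gives the robot as it stands.
- The arm moves only by the tool move_arm, never from a script. Its argument "deltas" is a list of rows, each a list of 7 numbers: the shift along the world's x, y, z in mm, then the turn, a rotation vector about the world's x, y, z in degrees, then the closure, from 0 (fully open) to 1 (shut). A call has 1 to 12 rows; each row shifts and turns the commanded pose from where the row before left it; what a row does not reach is not made up. A row lasts 1/8 s, in which the tool goes at most 62.5 mm and 10.7 degrees, less where a joint would pass 70% of its speed; a pose out of reach is approached as far as the arm can. A call is refused whole if a number of a shift passes 62.5 or a number of a turn 10.7, either way. A call with a gripper value outside its range is refused whole. The fingers move at their own pace and stop on an object; the grip force is fixed at half the most. Time passes only in rows, so rows that do not move let the fingers close. It gives the time, the measured TCP pose, the force and the opening at its end, in the units of the state.
- ctrl.sense(): the state, without advancing time (a new reading comes with each control period).
- ctrl.read_camera(name): name is "scene" or "top" or "wrist"; returns a dict with "pixels" (420x560x3 uint8, red, green, blue), "range_z" (420x560 float32, m along the optical axis (not along the pixel's ray), 0 where there is no reading), "fx", "fy", "cx", "cy" (pixels), "origin" and "rotation" of the camera in the world. Camera axes: x right, y down, z forward; pixel columns grow to the right and rows downward; lengths in m; the calibration is good to about 2 mm. The wrist camera is an equidistant fisheye: a pixel r from the principal point sees the ray r / f radians off the axis. A picture is of the moment at which its call begins.
- ctrl.finish_job(): hands the job in, once; it reports no verdict.
The state is a dict: "t": time; "qpos": joint angles; "qvel": joint speeds; "effort": joint torques, N m; "eef_pos": TCP position; "tool_rot": TCP orientation; "contact_force": force on the tool from outside, world axes, zero at the start; "wrist_torque": the same for the moment, N m; "gripper_width": finger opening in m.
Only numpy, scipy, OpenCV 4.12 (cv2) and the standard library are available. Lean on these libraries where they do the work, as an engineer would, in place of code of your own. Each camera call takes 0.05 s, during which the arm holds its last target. There are 200 camera calls.

## Working session

There is one attempt and no reset: what is moved stays moved. The work goes in short steps, Python scripts to look and compute and a tool call to move; the robot and the scene stay as the last step left them, time stands still between calls to the robot, and variables do not carry over. Pictures are saved under pics/ and viewed, about 8 in all and at most 12, crops included, and the job is handed in when it is done.

Besides the shell and the picture viewer there is one more tool, called after ">>>" as name(argument=value, ...) on one line, values as JSON. move_arm: Moves the arm, as the interface text tells. Its arguments: {"type":"object","properties":{"deltas":{"type":"array","items":{"type":"array","items":{"type":"number"}}}},"required":["deltas"]}

```bash
mkdir -p pics; ls
cat > h.py <<'E'
import numpy as np, cv2
from plant import ctrl
def grab(n,tag):
    c=ctrl.read_camera(n); cv2.imwrite(f'pics/{tag}.png',c['pixels'][:,:,::-1]); np.savez(f'pics/{tag}.npz',**c); return c
def cloud(c):
    # world point per pixel from depth
    v,u=np.mgrid[0:420,0:560].astype(float); x=(u-c['cx'])/c['fx'];y=(v-c['cy'])/c['fy']
    z=c['range_z']; P=np.stack([x*z,y*z,z],-1)
    return P@np.array(c['rotation']).T+np.array(c['origin'])
def ray(c,u,v,z):
    d=np.array(c['rotation'])@np.array([(u-c['cx'])/c['fx'],(v-c['cy'])/c['fy'],1]);o=np.array(c['origin'])
    return o+d*(z-o[2])/d[2]
E
python3 - <<'E'
from h import *
a=grab('scene','s0');b=grab('top','t0')
for c in(a,b): print(c['fx'],c['origin'],np.round(c['rotation'],3).tolist())
print(ctrl.sense())
E
```

```text
pics
457.8829624336795 [1.29385669 0.04055429 1.0085864 ] [-142.145, 0.092, 100.187]
438.5711185059051 [ 0.35577957 -0.08033137  1.17329284] [-166.649, 0.157, -92.72]
{'t': 0.1, 'qpos': array([ 5.77418465e+01,  1.24736790e+01,  9.25227584e+01,  2.82306416e-03,
        7.51339079e+01, -6.42627124e+00]), 'qvel': array([-0.03706273, -0.02377633, -0.17410993,  0.01655634,  0.08892042,
        0.03690438]), 'effort': array([-1.13478167e-03, -3.98076046e+01, -3.04971135e+01, -1.67380126e-04,
        4.25669583e-03,  2.44868642e-05]), 'eef_pos': array([0.27186423, 0.56192132, 0.23005375]), 'tool_rot': array([ -97.62476492,   89.86962609, -123.45737462]), 'contact_force': array([ 0.00645508,  0.80488748, -0.31580888]), 'wrist_torque': array([ 0.01268212, -0.0068063 ,  0.00172755]), 'gripper_width': 0.08513153100605982}
```

```bash
sed -i "s/^from plant/from scipy.spatial.transform import Rotation as Ro\nfrom plant/; s/np.array(c\['rotation'\])/Ro.from_euler('xyz',c['rotation'],degrees=True).as_matrix()/" h.py; grep -n Ro h.py | head; python3 -c "
import cv2;a=cv2.imread('pics/s0.png');b=cv2.imread('pics/t0.png')
cv2.imwrite('pics/s1.png',cv2.resize(a,(800,600)));cv2.imwrite('pics/t1.png',cv2.resize(b,(800,600)))"
```

```text
2:from scipy.spatial.transform import Rotation as Ro
10:    return P@Ro.from_euler('xyz',c['rotation'],degrees=True).as_matrix().T+np.array(c['origin'])
12:    d=Ro.from_euler('xyz',c['rotation'],degrees=True).as_matrix()@np.array([(u-c['cx'])/c['fx'],(v-c['cy'])/c['fy'],1]);o=np.array(c['origin'])
```

View pics/s1.png

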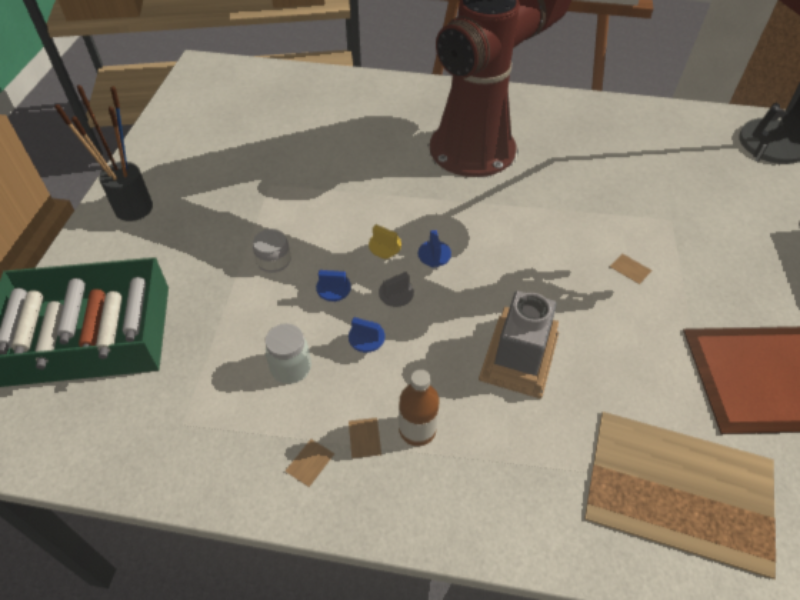

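View pics/t1.png

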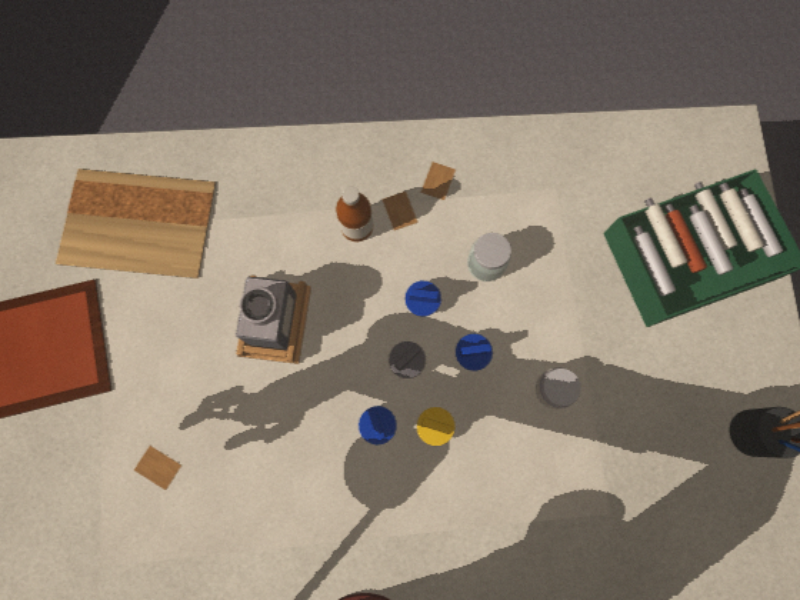

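Grey cap: top (407,360), scene (397,288). The three blue ones, top (423,298), (474,351), (378,425), and the yellow one, (436,426), are look-alikes. Only the grey one fits the description. I'll measure it and crop it next.

```bash
cat > m.py <<'E'
from h import *
L=lambda t:dict(np.load(f'pics/{t}.npz'))
s,t=L('s0'),L('t0')
for n,c,uv,can in(('scene',s,(397*.7,288*.7),(530*.7,315*.7)),('top',t,(407*.7,360*.7),(262*.7,305*.7))):
    W=cloud(c); p=ray(c,*uv,0.04); print(n,'cap approx',p.round(3))
    m=(np.hypot(W[...,0]-p[0],W[...,1]-p[1])<.06)&(c['range_z']>0)
    for lo,hi in((.02,.04),(.045,.065),(.065,.085)):
        q=W[m&(W[...,2]>lo)&(W[...,2]<hi)]
        if len(q)<5: print(lo,len(q));continue
        r=cv2.minAreaRect((q[:,:2]*1000).astype(np.float32)); print(lo,len(q),q.mean(0).round(4),'z90',np.percentile(q[:,2],[50,95]).round(4),r)
    p=ray(c,*can,.152)
    m=(np.hypot(W[...,0]-p[0],W[...,1]-p[1])<.1)&(c['range_z']>0)
    for lo,hi in((.11,.13),(.146,.16)):
        q=W[m&(W[...,2]>lo)&(W[...,2]<hi)]
        print('can',lo,len(q),q.mean(0).round(4),np.median(q[:,2]).round(4),cv2.minAreaRect((q[:,:2]*1000).astype(np.float32)),
         [np.round(x,1) for x in cv2.minEnclosingCircle((q[:,:2]*1000).astype(np.float32))])
im=[cv2.resize(cv2.imread(f'pics/{n}.png')[v-50:v+50,u-66:u+66],(400,300),interpolation=cv2.INTER_CUBIC) for n,u,v in(('s0',278,200),('s0',371,224),('t0',285,252),('t0',185,217))]
cv2.imwrite('pics/c0.png',np.vstack([np.hstack(im[:2]),np.hstack(im[2:])]))
E
python3 m.py
```

```text
scene cap approx [ 0.5   -0.097  0.04 ]
0.02 239 [ 0.5142 -0.095   0.0329] z90 [0.033 0.038] ((510.23822021484375, -98.90446472167969), (50.0668830871582, 66.83462524414062), 2.473581314086914)
0.045 91 [ 0.5074 -0.0983  0.0548] z90 [0.0552 0.0641] ((505.7961120605469, -96.75425720214844), (12.47574234008789, 52.86918640136719), 28.707860946655273)
0.065 95 [ 0.5023 -0.0988  0.07  ] z90 [0.0699 0.0738] ((501.57000732421875, -99.09805297851562), (16.337474822998047, 53.21864318847656), 36.56706619262695)
can 0.11 718 [0.6098 0.1445 0.1198] 0.1201 ((591.3114624023438, 146.847412109375), (75.95065307617188, 110.43489837646484), 80.41033172607422) [array([591.3, 146.9]), np.float64(64.5)]
can 0.146 212 [0.5899 0.1483 0.1493] 0.1491 ((589.3457641601562, 147.35101318359375), (60.47445297241211, 63.13661193847656), 69.85039520263672) [array([589.7, 146.6]), np.float64(32.5)]
top cap approx [ 0.497 -0.101  0.04 ]
0.02 387 [ 0.4981 -0.1014  0.0346] z90 [0.0347 0.0382] ((499.6244812011719, -101.931884765625), (64.71240234375, 65.37141418457031), 42.74202346801758)
0.045 15 [ 0.4915 -0.1016  0.0548] z90 [0.0541 0.0639] ((494.3177185058594, -105.42028045654297), (5.4007039070129395, 51.25574493408203), 34.60497283935547)
0.065 118 [ 0.4995 -0.1015  0.0717] z90 [0.0715 0.0756] ((499.4498291015625, -102.06082153320312), (14.255188941955566, 52.22877502441406), 42.53388214111328)
can 0.11 955 [0.5838 0.141  0.1212] 0.1216 ((589.0056762695312, 144.86717224121094), (76.76235961914062, 109.98683166503906), 79.57876586914062) [array([588.6, 143.9]), np.float64(63.2)]
can 0.146 275 [0.5886 0.1458 0.1504] 0.1501 ((588.7805786132812, 144.75233459472656), (60.09878158569336, 59.9569206237793), 1.4642902612686157) [array([589.1, 144.9]), np.float64(31.4)]
```

View pics/c0.png

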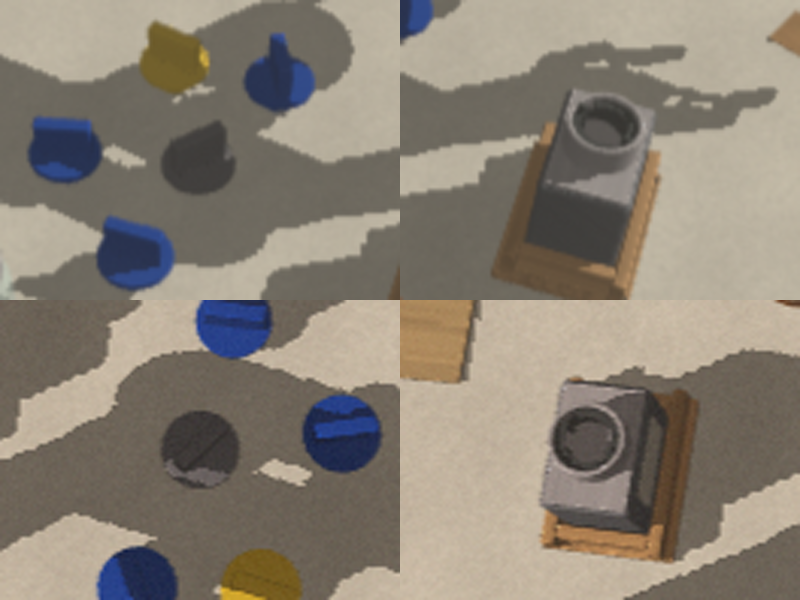

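Run:
```python
from h import *
s=ctrl.sense();R=Ro.from_euler('xyz',s['tool_rot'],degrees=True).as_matrix();print(R.round(4))
print(np.degrees(np.arctan2(R[1,1],R[0,1])))
# paths/obstacles
c=dict(np.load('pics/t0.npz'))
for n,u,v,z in(('bottle',350,195,.17),('jar',492,245,.09),('tin',558,385,.06),('b1',423,298,.034),('b2',474,351,.034),('b3',378,425,.034),('y',436,426,.034)):print(n,ray(c,u*.7,v*.7,z).round(3))
```

```text
[[-1.300e-03  4.357e-01  9.001e-01]
 [-1.900e-03  9.001e-01 -4.357e-01]
 [-1.000e+00 -2.300e-03 -3.000e-04]]
64.16740980687925
bottle [ 0.768 -0.016  0.17 ]
jar [ 0.692 -0.265  0.09 ]
tin [ 0.438 -0.365  0.06 ]
b1 [ 0.612 -0.137  0.034]
b2 [ 0.509 -0.225  0.034]
b3 [ 0.385 -0.044  0.034]
y [ 0.378 -0.147  0.034]
```

>>> move_arm(deltas=[[35,-46,13,0,0,-2.4,0],[35,-46,13,0,0,-2.4,0],[35,-46,13,0,0,-2.4,0],[35,-46,13,0,0,-2.4,0],[35,-46,13,0,0,-2.4,0],[35,-46,13,0,0,-2.4,0],[35,-46,13,0,0,-2.4,0],[35,-46,13,0,0,-2.4,0],[35,-46,13,0,0,-2.4,0],[0,0,0,0,0,0,0],[0,0,0,0,0,0,0]])

```text
t: 1.48
eef_pos: [0.5867, 0.1487, 0.3474]
tool_rot: [-146.7, 89.9, 165.9]
contact_force: [-0.5, 0.4, -0.7]
gripper_width: 0.0854
```

```bash
cat >> h.py <<'E'
def wray(c,u,v,z):
    R=Ro.from_euler('xyz',c['rotation'],degrees=True).as_matrix();o=np.array(c['origin'])
    x,y=(u-c['cx'])/c['fx'],(v-c['cy'])/c['fy'];r=np.hypot(x,y);k=np.sinc(r/np.pi)
    d=R@np.array([x*k,y*k,np.cos(r)]);return o+d*(z-o[2])/d[2]
def wpix(c,P):
    R=Ro.from_euler('xyz',c['rotation'],degrees=True).as_matrix()
    q=R.T@(np.array(P)-c['origin']);th=np.arctan2(np.hypot(q[0],q[1]),q[2]);a=np.arctan2(q[1],q[0])
    return c['cx']+c['fx']*th*np.cos(a),c['cy']+c['fy']*th*np.sin(a)
def wcloud(c):
    R=Ro.from_euler('xyz',c['rotation'],degrees=True).as_matrix()
    v,u=np.mgrid[0:420,0:560].astype(float);x=(u-c['cx'])/c['fx'];y=(v-c['cy'])/c['fy'];r=np.hypot(x,y);k=np.tan(r)/np.maximum(r,1e-9);z=c['range_z']
    return np.stack([x*k*z,y*k*z,z],-1)@R.T+np.array(c['origin'])
E
python3 - <<'E'
from h import *
c=grab('wrist','w0');print(c['fx'],c['cx'],c['cy'],c['origin'],c['rotation'],ctrl.sense()['eef_pos'])
u,v=wpix(c,[.589,.146,.152]);print(u,v)
W=wcloud(c);q=W[(c['range_z']>0)&(W[...,2]>.147)&(W[...,2]<.158)&(np.hypot(W[...,0]-.589,W[...,1]-.146)<.045)]
print(len(q),q.mean(0),np.median(q[:,2]),cv2.minEnclosingCircle((q[:,:2]*1000).astype(np.float32)))
q=W[(c['range_z']>0)&(W[...,2]>.116)&(W[...,2]<.125)&(np.hypot(W[...,0]-.589,W[...,1]-.146)<.1)]
print(len(q),cv2.minAreaRect((q[:,:2]*1000).astype(np.float32)))
u,v=int(u),int(v);im=cv2.imread('pics/w0.png');k=cv2.resize(im[max(v-60,0):v+60,max(u-60,0):u+60],(420,420),interpolation=cv2.INTER_CUBIC)
# top-down rectified of neck from above at ledge height z
g=np.array([[wpix(c,[.589+(30-i)*.001*1.3,.146+(30-j)*.001*1.3,.147]) for j in np.arange(0,60,.2)] for i in np.arange(0,60,.2)],np.float32)
rc=cv2.remap(im,g[...,0],g[...,1],cv2.INTER_CUBIC)
cv2.imwrite('pics/w1.png',np.hstack([cv2.resize(im,(400,300)),cv2.resize(cv2.convertScaleAbs(rc,alpha=1.8),(300,300))]))
E
```

```text
325.19226210127806 283.092224506222 207.6881721567207 [0.53411269 0.20633275 0.48881881] [1.62417475e+02 7.04630981e-02 4.25784289e+01] [0.58635129 0.14930295 0.34731336]
283.1011755123464 185.15553233492037
775 [0.58791911 0.14870678 0.1501543 ] 0.15029574186879174 ((588.6591186523438, 148.54811096191406), 30.953458786010742)
3618 ((588.1255493164062, 148.3644561767578), (73.81720733642578, 108.08390808105469), 79.96815490722656)
```

View pics/w1.png

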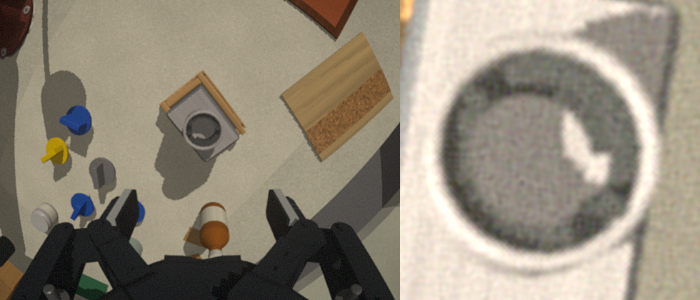

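>>> move_arm(deltas=[[-17,-50,-10,0,0,0,0],[-17,-50,-20,0,0,0,0],[-17,-50,-20,0,0,0,0],[-18,-50,-20,0,0,0,0],[-18,-50,-20,0,0,0,0],[0,0,0,0,0,0,0],[0,0,0,0,0,0,0]])

```text
t: 2.4
eef_pos: [0.5003, -0.0999, 0.2583]
tool_rot: [127.9, 89.9, 80.5]
contact_force: [-0.4, -0.1, 0.5]
gripper_width: 0.0853
```

```bash
cat > capm.py <<'E'
import sys
from h import *
c=grab('wrist',sys.argv[1]);s=ctrl.sense();print(s['eef_pos'])
R=Ro.from_euler('xyz',s['tool_rot'],degrees=True).as_matrix();print('jaw yaw',np.degrees(np.arctan2(R[1,1],R[0,1])))
W=wcloud(c);near=(c['range_z']>0)&(np.hypot(W[...,0]-.5,W[...,1]+.1)<.05)
for lo,hi in((.03,.038),(.066,.078)):
    q=W[near&(W[...,2]>lo)&(W[...,2]<hi)]
    print(len(q),np.median(q[:,2]),cv2.minAreaRect((q[:,:2]*1000).astype(np.float32)),cv2.minEnclosingCircle((q[:,:2]*1000).astype(np.float32)))
E
python3 capm.py w2
```

```text
[ 0.50078962 -0.09978902  0.25881504]
jaw yaw 42.69612786319801
1905 0.032852273878358595 ((498.54681396484375, -97.73815155029297), (65.30902862548828, 65.40620422363281), 39.24754333496094) ((499.30084228515625, -98.20716094970703), 33.721351623535156)
643 0.07019620703646212 ((499.61175537109375, -98.11238098144531), (13.957496643066406, 51.49713897705078), 40.12105178833008) ((500.09814453125, -97.73408508300781), 26.06045150756836)
```

>>> move_arm(deltas=[[-1,1.5,-55,0,0,-1.5,0],[0,0,-55,0,0,0,0],[0,0,-55,0,0,0,0],[0,0,-40,0,0,0,0],[0,0,-13,0,0,0,0],[0,0,0,0,0,0,0],[0,0,0,0,0,0,0.3],[0,0,0,0,0,0,0.6],[0,0,0,0,0,0,1],[0,0,0,0,0,0,1],[0,0,0,0,0,0,1],[0,0,0,0,0,0,1]])

```text
t: 3.95
eef_pos: [0.4997, -0.1002, 0.0409]
tool_rot: [10.4, 90.0, -38.5]
contact_force: [-1.5, -0.6, 6.0]
gripper_width: 0.0132
```

>>> move_arm(deltas=[[0,0,15,0,0,0,1],[0,0,40,0,0,0,1],[0,0,50,0,0,0,1],[0,0,50,0,0,0,1],[0,0,50,0,0,0,1],[0,0,20,0,0,0,1],[0,0,0,0,0,0,1],[0,0,0,0,0,0,1],[0,0,0,0,0,0,1]])

```text
t: 5.08
eef_pos: [0.498, -0.0995, 0.263]
tool_rot: [-150.4, 89.8, 160.7]
contact_force: [0.1, 0.2, -1.1]
gripper_width: 0.0133
```

```bash
cat > st.py <<'E'
from h import *
s=ctrl.sense();R=Ro.from_euler('xyz',s['tool_rot'],degrees=True).as_matrix()
print('t',s['t'],'tcp',s['eef_pos'].round(4),'jaw',np.degrees(np.arctan2(R[1,1],R[0,1])).round(2),'tooldir',R[:,0].round(4),'q6',s['qpos'][5].round(1),'F',s['contact_force'].round(2),'T',s['wrist_torque'].round(3),'w',s['gripper_width'].round(4))
E
python3 st.py
python3 - <<'E'
from h import *
e=ctrl.sense()['eef_pos']
ims=[]
for n in('scene','top'):
    c=grab(n,'l_'+n);W=cloud(c)
    m=(c['range_z']>0)&(np.hypot(W[...,0]-e[0],W[...,1]-e[1])<.05)&(W[...,2]>e[2]-.015)&(W[...,2]<e[2]+.003)
    q=W[m];print(n,len(q),np.median(q[:,2]) if len(q) else 0, cv2.minEnclosingCircle((q[:,:2]*1000).astype(np.float32)) if len(q) else 0)
    R=Ro.from_euler('xyz',c['rotation'],degrees=True).as_matrix();p=R.T@(e-c['origin']);u=int(c['cx']+c['fx']*p[0]/p[2]);v=int(c['cy']+c['fy']*p[1]/p[2]);print(u,v)
    ims.append(cv2.resize(c['pixels'][max(v-50,0):v+50,max(u-50,0):u+50,::-1],(400,400),interpolation=cv2.INTER_CUBIC))
cv2.imwrite('pics/l.png',np.hstack(ims))
E
```

```text
scene 310 0.2551421077393837 ((499.79638671875, -98.94342041015625), 34.15725326538086)
277 140
top 167 0.25686506816836785 ((484.2104797363281, -92.93780517578125), 29.593826293945312)
285 238Traceback (most recent call last):
  File "st.py", line 3, in <module>
    print('t',s['t'],'tcp',s['eef_pos'].round(4),'jaw',np.degrees(np.arctan2(R[1,1],R[0,1])).round(2),'tooldir',R[:,0].round(4),'q6',s['qpos'][5].round(1),'F',s['contact_force'].round(2),'T',s['wrist_torque'].round(3),'w',s['gripper_width'].round(4))
                                                                                                                                                                                                                              ^^^^^^^^^^^^^^^^^^^^^^^^
AttributeError: 'float' object has no attribute 'round'
```

View pics/l.png

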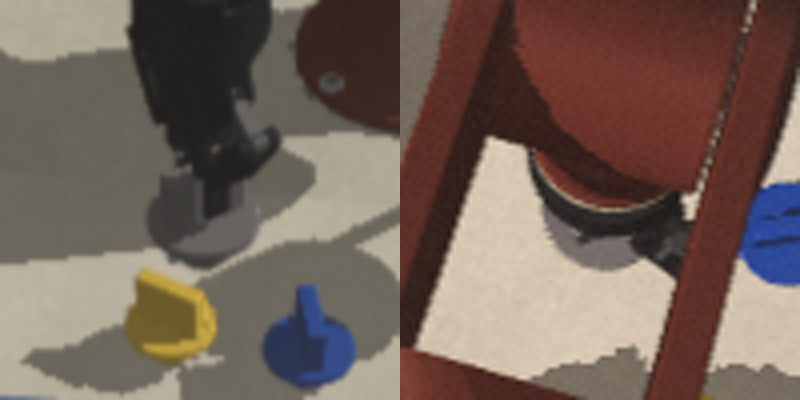

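>>> move_arm(deltas=[[18.4,49.5,0,0,0,7.8,1],[18.4,49.5,0,0,0,7.8,1],[18.4,49.5,0,0,0,7.8,1],[18.4,49.5,0,0,0,7.8,1],[18.4,49.5,0,0,0,7.8,1],[0,0,0,0,0,0,1],[0,0,0,0,0,0,1],[0,0,0,0,0,0,1]])

```text
t: 6.18
eef_pos: [0.5909, 0.1463, 0.2648]
tool_rot: [-141.0, 89.9, -151.0]
contact_force: [0.2, -0.8, -0.9]
gripper_width: 0.0131
```

```bash
sed -i "s/s\['gripper_width'\].round(4)/round(s['gripper_width'],4)/" st.py
cat >> st.py <<'E'
import sys
if len(sys.argv)>1:
    c=grab('scene',sys.argv[1]);W=cloud(c);e=s['eef_pos']
    m=(c['range_z']>0)&(np.hypot(W[...,0]-e[0],W[...,1]-e[1])<.05)&(W[...,2]>e[2]-.013)&(W[...,2]<e[2]+.003)
    q=W[m];print('disc scene',len(q),np.median(q[:,2]),cv2.minEnclosingCircle((q[:,:2]*1000).astype(np.float32)))
E
python3 st.py p0
```

```text
t 6.175 tcp [0.5909 0.1463 0.2648] jaw 79.97 tooldir [-1.e-03 -5.e-04 -1.e+00] q6 -72.6 F [ 0.2  -0.81 -0.93] T [-0.077  0.028 -0.007] w 0.0131
disc scene 372 0.2566334557892512 ((592.394775390625, 146.15577697753906), 34.25056076049805)
```

>>> move_arm(deltas=[[-1.8,1.2,-30,0,0,0,1],[0,0,-25,0,0,0,1],[0,0,-14,0,0,0,1],[0,0,0,0,0,0,1],[0,0,0,0,0,0,1]])

```text
t: 6.85
eef_pos: [0.5904, 0.1486, 0.1977]
tool_rot: [17.4, 89.9, 7.4]
contact_force: [0.2, 0.2, -0.6]
gripper_width: 0.0128
```

```bash
python3 st.py p1
python3 - <<'E'
import cv2
i=cv2.imread('pics/p1.png');cv2.imwrite('pics/p1c.png',cv2.resize(i[150:290,310:450],(560,560),interpolation=cv2.INTER_CUBIC))
E
```

```text
t 6.85 tcp [0.5904 0.1486 0.1977] jaw 80.04 tooldir [ 2.2e-03  3.0e-04 -1.0e+00] q6 -72.5 F [ 0.25  0.23 -0.6 ] T [-0.003 -0.018 -0.033] w 0.0128
disc scene 332 0.18958800897649652 ((591.1907348632812, 148.04132080078125), 34.46157455444336)
```

View pics/p1c.png

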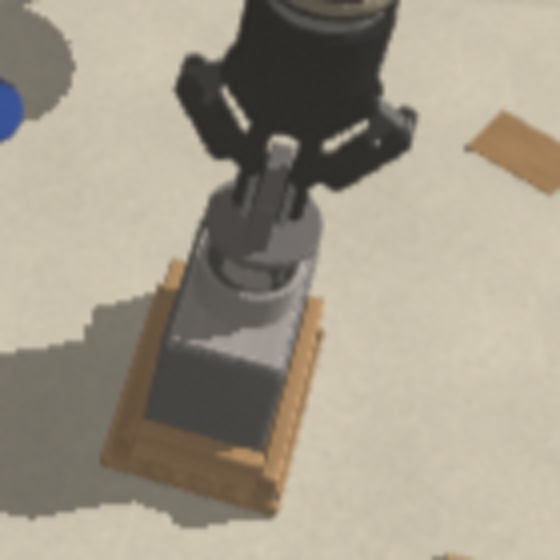

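>>> move_arm(deltas=[[-0.8,-0.8,-2,0,0,0,1],[0,0,-2,0,0,0,1],[0,0,-2,0,0,0,1],[0,0,-2,0,0,0,1],[0,0,-2,0,0,0,1],[0,0,0,0,0,0,1]])

```text
t: 7.65
eef_pos: [0.5885, 0.148, 0.1859]
tool_rot: [-163.1, 90.0, -173.1]
contact_force: [-0.0, -1.7, -1.2]
gripper_width: 0.0133
```

```bash
python3 st.py
```

```text
t 7.65 tcp [0.5885 0.148  0.1859] jaw 80.07 tooldir [-7.e-04 -1.e-04 -1.e+00] q6 -72.6 F [-0.01 -1.73 -1.15] T [ 0.033  0.064 -0.005] w 0.0133
```

>>> move_arm(deltas=[[0,0,-1,0,0,0,1],[0,0,-1,0,0,0,1],[0,0,-1,0,0,0,1],[0,0,0,0,0,0,1]])

```text
t: 8.15
eef_pos: [0.5886, 0.148, 0.1831]
tool_rot: [-167.2, 90.0, -177.1]
contact_force: [0.1, 0.7, -1.1]
gripper_width: 0.013
```

```bash
python3 st.py
```

```text
t 8.15 tcp [0.5886 0.148  0.1831] jaw 80.07 tooldir [-3.e-04 -0.e+00 -1.e+00] q6 -72.6 F [ 0.08  0.71 -1.12] T [ 0.012  0.027 -0.009] w 0.013
```

>>> move_arm(deltas=[[0,0,-0.7,0,0,0,1],[0,0,-0.7,0,0,0,1],[0,0,0,0,0,0,1]])

```text
t: 8.52
eef_pos: [0.5889, 0.148, 0.1827]
tool_rot: [7.1, 90.0, -2.8]
contact_force: [-1.5, -0.8, 2.1]
gripper_width: 0.0131
```

```bash
python3 st.py
```

```text
t 8.525 tcp [0.5889 0.148  0.1827] jaw 80.07 tooldir [ 5.e-04 -0.e+00 -1.e+00] q6 -72.6 F [-1.54 -0.83  2.12] T [-0.002  0.379  0.008] w 0.0131
```

>>> move_arm(deltas=[[-0.3,0,-0.5,0,0,0,1],[0,0,0,0,0,0,1],[0,0,0,0,0,0,1]])

```text
t: 8.9
eef_pos: [0.5888, 0.148, 0.1826]
tool_rot: [13.0, 89.9, 3.1]
contact_force: [-1.0, -0.3, 4.8]
gripper_width: 0.0133
```

```bash
python3 st.py p2
```

```text
t 8.9 tcp [0.5888 0.148  0.1826] jaw 80.08 tooldir [ 1.3e-03  1.0e-04 -1.0e+00] q6 -72.6 F [-1.03 -0.33  4.78] T [-0.128  0.394 -0.005] w 0.0133
disc scene 331 0.17464385868900045 ((589.6956176757812, 147.84054565429688), 34.31595230102539)
```

>>> move_arm(deltas=[[0,0.1,0,0,0,4,1],[0,0.1,0,0,0,4,1],[0,0.1,0,0,0,4,1],[0,0.1,0,0,0,4,1],[-0.1,0.1,0,0,0,4,1],[0,0.1,0,0,0,4,1],[0,0.1,0,0,0,4,1]])

```text
t: 9.82
eef_pos: [0.5895, 0.1496, 0.1827]
tool_rot: [15.1, 89.8, 33.3]
contact_force: [0.3, 2.6, 4.3]
gripper_width: 0.013
```

```bash
python3 st.py
```

```text
t 9.825 tcp [0.5895 0.1496 0.1827] jaw 108.17 tooldir [ 0.0033  0.0021 -1.    ] q6 -100.6 F [0.26 2.55 4.3 ] T [ 0.348  0.101 -0.06 ] w 0.013
```

>>> move_arm(deltas=[[0,0,0,0,0,3,1],[0,0,0,0,0,3,1],[0,0,0,0,0,3,1]])

```text
t: 10.2
eef_pos: [0.5893, 0.1492, 0.1821]
tool_rot: [-6.3, 89.8, 20.9]
contact_force: [0.5, 0.8, 1.9]
gripper_width: 0.0128
```

```bash
python3 st.py
```

```text
t 10.2 tcp [0.5893 0.1492 0.1821] jaw 117.17 tooldir [ 0.0028  0.0011 -1.    ] q6 -109.6 F [0.51 0.79 1.87] T [0.038 0.003 0.044] w 0.0128
```

>>> move_arm(deltas=[[0,0,-0.3,0,0,2,1],[0,0,-0.3,0,0,0,1],[0,0,0,0,0,0,1]])

```text
t: 10.58
eef_pos: [0.5888, 0.1483, 0.1808]
tool_rot: [-55.8, 89.9, -26.8]
contact_force: [3.0, -1.3, 0.3]
gripper_width: 0.0131
```

```bash
python3 st.py
```

```text
t 10.575 tcp [0.5888 0.1483 0.1808] jaw 119.05 tooldir [ 1.1e-03 -6.0e-04 -1.0e+00] q6 -111.5 F [ 3.02 -1.28  0.26] T [-0.208 -0.332 -0.004] w 0.0131
```

>>> move_arm(deltas=[[0,0,-0.7,0,0,0,1],[0,0,-0.7,0,0,0,1],[0,0,0,0,0,0,1]])

```text
t: 10.95
eef_pos: [0.5888, 0.1481, 0.1797]
tool_rot: [-69.3, 89.9, -40.2]
contact_force: [2.7, -2.9, 2.1]
gripper_width: 0.0133
```

```bash
python3 st.py
```

```text
t 10.95 tcp [0.5888 0.1481 0.1797] jaw 119.08 tooldir [ 0.0013 -0.0011 -1.    ] q6 -111.5 F [ 2.72 -2.88  2.13] T [-0.625 -0.391  0.115] w 0.0133
```

>>> move_arm(deltas=[[0.4,-0.4,0,0,0,1.5,1],[0,0,-0.8,0,0,0,1],[0,0,-0.8,0,0,0,1],[0,0,0,0,0,0,1]])

```text
t: 11.45
eef_pos: [0.5885, 0.1481, 0.1774]
tool_rot: [-163.2, 90.0, -132.6]
contact_force: [2.4, -2.7, -0.1]
gripper_width: 0.0131
```

```bash
python3 st.py
```

```text
t 11.45 tcp [0.5885 0.1481 0.1774] jaw 120.58 tooldir [-5.e-04 -5.e-04 -1.e+00] q6 -113.1 F [ 2.43 -2.72 -0.11] T [-0.656 -0.456  0.081] w 0.0131
```

>>> move_arm(deltas=[[0.3,-0.3,0,0,0,1,1],[0,0,-1,0,0,0,1],[0,0,-1,0,0,0,1],[0,0,-1,0,0,0,1],[0,0,0,0,0,0,1]])

```text
t: 12.08
eef_pos: [0.5883, 0.1485, 0.1742]
tool_rot: [119.8, 89.9, 151.4]
contact_force: [0.9, 1.1, -1.7]
gripper_width: 0.0134
```

```bash
python3 st.py
```

```text
t 12.075 tcp [0.5883 0.1485 0.1742] jaw 121.57 tooldir [-1.6e-03  9.0e-04 -1.0e+00] q6 -114.1 F [ 0.92  1.05 -1.67] T [ 0.032 -0.11   0.002] w 0.0134
```

>>> move_arm(deltas=[[0,0,-1,0,0,0,1],[0,0,-0.8,0,0,0,1],[0,0,0,0,0,0,1]])

```text
t: 12.45
eef_pos: [0.5888, 0.1481, 0.1729]
tool_rot: [132.8, 90.0, 164.3]
contact_force: [-0.6, -0.7, -1.3]
gripper_width: 0.0132
```

```bash
python3 st.py
```

```text
t 12.45 tcp [0.5888 0.1481 0.1729] jaw 121.57 tooldir [-5.e-04  1.e-04 -1.e+00] q6 -114.1 F [-0.59 -0.67 -1.3 ] T [ 0.018  0.051 -0.029] w 0.0132
```

>>> move_arm(deltas=[[0,0,-0.7,0,0,0,1],[0,0,-0.5,0,0,0,1],[0,0,0,0,0,0,1]])

```text
t: 12.82
eef_pos: [0.5891, 0.1481, 0.1725]
tool_rot: [-10.8, 90.0, 20.7]
contact_force: [-1.4, -0.1, 2.8]
gripper_width: 0.0135
```

```bash
python3 st.py
```

```text
t 12.825 tcp [0.5891 0.1481 0.1725] jaw 121.57 tooldir [ 3.e-04  1.e-04 -1.e+00] q6 -114.1 F [-1.36 -0.08  2.8 ] T [-0.047  0.277 -0.026] w 0.0135
```

>>> move_arm(deltas=[[0,0,-0.2,0,0,-3,1],[0,0,-0.3,0,0,-3,1],[0,-0.1,-0.3,0,0,-3,1],[0,0,-0.3,0,0,-3,1],[0,-0.1,-0.3,0,0,-3,1]])

```text
t: 13.45
eef_pos: [0.59, 0.1474, 0.1711]
tool_rot: [-31.6, 89.9, -15.1]
contact_force: [0.5, -1.1, 1.4]
gripper_width: 0.0133
```

```bash
python3 st.py
```

```text
t 13.45 tcp [0.59   0.1474 0.1711] jaw 106.48 tooldir [ 2.4e-03 -7.0e-04 -1.0e+00] q6 -99.0 F [ 0.48 -1.09  1.4 ] T [-0.223  0.007 -0.002] w 0.0133
```

>>> move_arm(deltas=[[0,0,-0.3,0,0,-3,1],[0,-0.1,-0.3,0,0,-3,1],[0,0,-0.3,0,0,-3,1],[0,-0.1,-0.3,0,0,-3,1],[0,0,-0.3,0,0,-3,1],[0,0,-0.3,0,0,-3,1]])

```text
t: 14.2
eef_pos: [0.5898, 0.1472, 0.1692]
tool_rot: [-16.1, 89.9, -17.6]
contact_force: [0.1, -0.3, 1.0]
gripper_width: 0.0133
```

```bash
python3 st.py
```

```text
t 14.2 tcp [0.5898 0.1472 0.1692] jaw 88.48 tooldir [ 2.1e-03 -7.0e-04 -1.0e+00] q6 -81.0 F [ 0.09 -0.26  1.03] T [-0.237  0.057  0.037] w 0.0133
```

>>> move_arm(deltas=[[0,-0.1,-0.3,0,0,-3,1],[0,0,-0.3,0,0,-3,1],[0,-0.1,-0.3,0,0,-3,1],[0,0,-0.3,0,0,-3,1],[0,0,-0.3,0,0,-3,1]])

```text
t: 14.82
eef_pos: [0.5897, 0.1471, 0.1677]
tool_rot: [1.1, 89.9, -15.5]
contact_force: [0.4, -1.3, 1.5]
gripper_width: 0.0129
```

```bash
python3 st.py
```

```text
t 14.825 tcp [0.5897 0.1471 0.1677] jaw 73.47 tooldir [ 1.8e-03 -5.0e-04 -1.0e+00] q6 -66.0 F [ 0.42 -1.33  1.48] T [-0.145  0.087  0.04 ] w 0.0129
```

>>> move_arm(deltas=[[0,0,-0.3,0,0,-3,1],[0,0,-0.3,0,0,-3,1],[0,0,-0.3,0,0,-3,1]])

```text
t: 15.2
eef_pos: [0.5898, 0.1473, 0.1668]
tool_rot: [27.8, 89.9, 2.3]
contact_force: [0.7, 0.2, 2.1]
gripper_width: 0.013
```

```bash
python3 st.py
```

```text
t 15.2 tcp [0.5898 0.1473 0.1668] jaw 64.47 tooldir [ 2.e-03  1.e-04 -1.e+00] q6 -57.0 F [0.66 0.19 2.07] T [-0.135  0.033  0.059] w 0.013
```

>>> move_arm(deltas=[[0,0,-0.3,0,0,-3,1],[0,0,-0.3,0,0,-3,1]])

```text
t: 15.45
eef_pos: [0.5903, 0.1467, 0.1667]
tool_rot: [8.1, 89.8, -23.4]
contact_force: [1.0, -1.6, 2.9]
gripper_width: 0.0127
```

```bash
python3 st.py
```

```text
t 15.45 tcp [0.5903 0.1467 0.1667] jaw 58.5 tooldir [ 0.0031 -0.0014 -1.    ] q6 -51.1 F [ 1.   -1.59  2.92] T [-0.381  0.112  0.079] w 0.0127
```

>>> move_arm(deltas=[[0,0,0,0,0,-2,1],[0,0,0,0,0,-2,1],[0,0,0,0,0,0,1]])

```text
t: 15.82
eef_pos: [0.5901, 0.147, 0.1667]
tool_rot: [23.2, 89.8, -12.2]
contact_force: [1.8, -3.2, 5.1]
gripper_width: 0.0131
```

```bash
python3 st.py
```

```text
t 15.825 tcp [0.5901 0.147  0.1667] jaw 54.56 tooldir [ 2.7e-03 -6.0e-04 -1.0e+00] q6 -47.1 F [ 1.8  -3.16  5.06] T [-0.558 -0.034  0.06 ] w 0.0131
```

>>> move_arm(deltas=[[0,0,0,0,0,-2,1],[0,0,0,0,0,-2,1],[0,0,0,0,0,-2,1],[0,0,0,0,0,0,1]])

```text
t: 16.32
eef_pos: [0.59, 0.1471, 0.1667]
tool_rot: [29.9, 89.9, -11.5]
contact_force: [1.1, -2.5, 5.6]
gripper_width: 0.0133
```

```bash
python3 st.py p3
```

```text
t 16.325 tcp [0.59   0.1471 0.1667] jaw 48.56 tooldir [ 2.4e-03 -5.0e-04 -1.0e+00] q6 -41.1 F [ 1.08 -2.48  5.57] T [-0.52  -0.029  0.031] w 0.0133
disc scene 307 0.15859771263333688 ((591.6326293945312, 146.49740600585938), 34.45119857788086)
```

>>> move_arm(deltas=[[0,0,0,0,0,-2,1],[0,0,0,0,0,-2,1],[0,0,0,0,0,0,1]])

```text
t: 16.75
eef_pos: [0.5898, 0.147, 0.1667]
tool_rot: [20.9, 89.9, -24.4]
contact_force: [1.8, -2.3, 4.8]
gripper_width: 0.0133
```

```bash
python3 st.py
```

```text
t 16.75 tcp [0.5898 0.147  0.1667] jaw 44.64 tooldir [ 2.1e-03 -9.0e-04 -1.0e+00] q6 -37.2 F [ 1.82 -2.25  4.85] T [-0.545  0.074  0.319] w 0.0133
```

>>> move_arm(deltas=[[0,0,0.4,0,0,0.6,1],[0,0,0,0,0,0,0.6],[0,0,0,0,0,0,0.3],[0,0,0,0,0,0,0],[0,0,0,0,0,0,0],[0,0,0,0,0,0,0],[0,0,0,0,0,0,0],[0,0,30,0,0,0,0],[0,0,50,0,0,0,0],[0,0,50,0,0,0,0],[0,0,0,0,0,0,0],[0,0,0,0,0,0,0]])

```text
t: 18.25
eef_pos: [0.5888, 0.1473, 0.2958]
tool_rot: [-129.4, 90.0, -174.2]
contact_force: [-0.8, 0.3, -0.3]
gripper_width: 0.0858
```

```bash
python3 st.py
python3 - <<'E'
from h import *
c=grab('wrist','f_w');W=wcloud(c);s=grab('scene','f_s');S=cloud(s)
for n,cc,X in(('wrist',c,W),('scene',s,S)):
    near=(cc['range_z']>0)&(np.hypot(X[...,0]-.589,X[...,1]-.1475)<.04)
    for lo,hi in((.150,.165),(.185,.202)):
        q=X[near&(X[...,2]>lo)&(X[...,2]<hi)]
        if len(q)<9:print(n,lo,len(q));continue
        A=np.c_[q[:,:2]-q[:,:2].mean(0),np.ones(len(q))];k=np.linalg.lstsq(A,q[:,2],rcond=None)[0]
        print(n,lo,len(q),np.median(q[:,2]),'tilt',k[:2].round(3),cv2.minEnclosingCircle((q[:,:2]*1000).astype(np.float32)))
i=s['pixels'][150:290,310:450,::-1];u,v=map(int,wpix(c,[.589,.147,.16]));j=c['pixels'][max(v-70,0):v+70,u-70:u+70,::-1]
cv2.imwrite('pics/f.png',np.hstack([cv2.resize(i,(400,400)),cv2.resize(j,(400,400))]))
E
```

```text
t 18.25 tcp [0.5888 0.1473 0.2958] jaw 45.17 tooldir [-2.e-04 -0.e+00 -1.e+00] q6 -37.7 F [-0.77  0.32 -0.29] T [-0.016  0.016 -0.047] w 0.0858
wrist 0.15 3168 0.15854128514906762 tilt [ 0.004 -0.003] ((588.8416137695312, 148.056396484375), 34.121822357177734)
wrist 0.185 1154 0.1959105779191919 tilt [ 0.012 -0.019] ((588.566162109375, 148.90487670898438), 26.17791175842285)
scene 0.15 355 0.158481156209346 tilt [-0.035  0.005] ((591.11083984375, 146.5332794189453), 34.637115478515625)
scene 0.185 149 0.19540107139126983 tilt [-0.219 -0.193] ((591.5814819335938, 147.73965454101562), 27.507125854492188)
```

View pics/f.png

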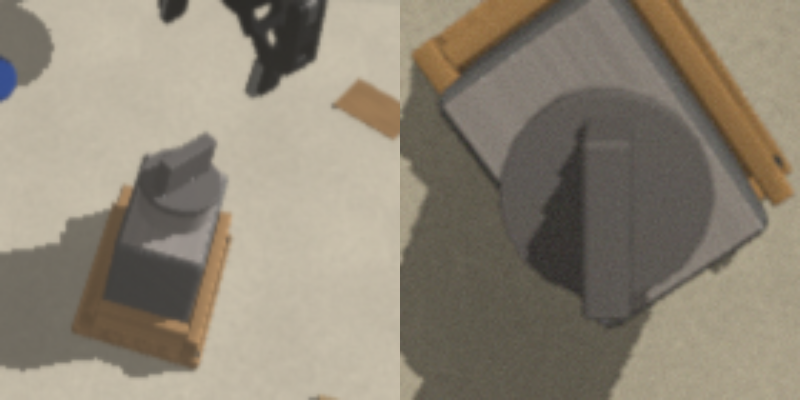

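The cap is on the neck, level and centred, with its disc on the rim and the gripper clear above it. Handing in.

```bash
python3 -c "
from plant import ctrl
print(ctrl.finish_job())"
```

```text
the job is handed in; nothing more can be done
None
```

I closed the can with the grey cap and handed the job in at about 18 s of the 72 s allowed; no verdict was reported.

- **Setting the cap:** I placed it on the ledges with the wing in line with the can's long side. It rested at the expected height under about 6 N of pressing.
- **Backing and dropping:** The pins reached the gap after about 39° anticlockwise. They hung slightly on the ledge ends, so I turned 2.5° further back instead of pressing, and the cap settled at about -20.2 mm.
- **Screwing home:** I turned it about 77° clockwise. The disc met the rim after roughly 60°, and I stopped when the torque rose to 0.32 N m, slightly over the 0.3 N m given as enough. The wrist force readings stayed below 7 N throughout.
- **Last checks:**
  - **Height:** The arm's readings put the cap at about -26 mm. The disc top stands 8.3 mm above the rim in the wrist camera, against 7.75 mm nominal and a limit of 9.2 mm.
  - **Level and centre:** The wrist camera shows the disc level within 0.01 rad and centred within about 1 mm.
  - **Scene camera:** It disagreed slightly, showing an offset of about 1.5 mm and a tilt of 0.035 rad. Its calibration is only good to about 2 mm, and both figures are still inside the limits.
  - **Gripper:** It was open and about 0.1 m above the wing, touching nothing.
- **Bottle, jar and tin:** The arm never went near them, but I did not re-measure their positions at the end.

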